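# Hook the deep basket forward on the corner shelf

### The arm

A 6-joint arm with a two-finger parallel gripper is mounted at the origin on the work surface. World frame = base frame: x ahead of the robot, y to its left, z up, the work surface at z = 0. Lengths are in m, angles in degrees, forces in N, time in s.
With the tool pointing down it reaches from about 0.25 to 0.8 m from the base axis. Payload 3.9 kg.
Tool frame: the origin (TCP) lies midway between the tips of the shut fingers; the grasp point (between the pads) lies 19 mm behind it (bot.grip_depth is the distance from the TCP to the grasp point, in m); z points along the fingers, y is the line along which they close (so a half turn about z gives the same grasp; the last joint's range is limited). The gripper opens to 85 mm and grips with 20 to 120 N. Pads are 22 mm wide; open, the fingers measure 114 mm over their backs; the gripper's body (76 mm by 85 mm) begins 54 mm behind the grasp point. The pads swing forward as they close: fully open they stand 13 mm farther back than shut.
Start: joints at [-66.635, 14.897, -7.913, 67.191, 0, 90], TCP at [0.208, -0.482, 0.231] pointing down, gripper open.
Joint ranges: [-159.42, 159.42], [-47.68, 98.78], [-73.54, 78.23], [-108.79, 121.32], [-90, 84.71], [-180, 180]. Speed limits (degrees/s): [147.25, 147.25, 180, 180, 180, 180].

### API

Orientations are given as a 3x3 rotation matrix whose columns are the frame's x, y, z axes.
In Python, from cell import bot gives the robot as it stands. The module is installed in compiled form; this text tells all that it offers.
- The arm moves only by the tool drive_tool, never from a script. Its argument "series" is a list of rows, each an object of numbers: "grip": the opening, from 0 (shut) to 1 (fully open); "dx", "dy", "dz": the shift along the world's x, y, z in cm; "turn": the turn about the world's z in rad. In form: [{"grip": .., "dx": .., "dy": .., "dz": .., "turn": ..}, ...]. A call has exactly 5 rows; each row shifts and turns the commanded pose from where the row before left it; what a row does not reach is not made up. A row lasts 1/10 s, in which the tool goes at most 50 mm and 8.59 degrees, less where a joint would pass 70% of its speed; a pose out of reach is approached as far as the arm can. A call with a gripper value outside its range is refused whole. The fingers move at their own pace and stop on an object; "squeeze" is the grip in N (left out, the last holds). Time passes only in rows, so rows that do not move let the fingers close, or fill a call up. It gives the time, the measured TCP pose, the force, the opening and the grip force at its end, in the units of the state.
- bot.observe(): the state, without advancing time (a new reading comes with each control period).
- bot.capture(name): name is "scene" or "side" or "wrist"; returns a dict with "pixels" (480x640x3 uint8, red, green, blue), "mtx" (3x3 intrinsics, pixels), "distortion" ([k1, k2, p1, p2, k3] as OpenCV has them; the pictures are not rectified), "eye" and "orientation" of the camera in the world. Camera axes: x right, y down, z forward; pixel columns grow to the right and rows downward; lengths in m; the calibration is good to about 2 mm. A picture is of the moment at which its call begins. There is no depth.
- bot.job_done(): hands the job in; it is judged then, once.
Trained networks look in a picture, given as the dict that the camera call returned (one of the last four; its "shot" number tells which), for a name from the list of things; names that differ only in an ending like _2 or _b are one class to them, and where a whole thing is asked for, a point or a joint stands for the part that bears it (a point fixed in the world has none). Each returns a list of dicts, best first, with "conf" (0 to 1); they miss things now and then, are a little off and sometimes report something else, mostly with a low value. They report only what shows in the picture. A call takes as long as a camera call. They do not tell look-alikes from the thing itself.
- bot.spot_in(query, picture): "rect" ([left, top, right, bottom] in pixels, round what is visible of it).
- bot.masks_of(query, picture): "region" (480x640 bool, what is visible of it) and "rect" ([left, top, right, bottom] in pixels, round what is visible of it).
- bot.landmark_of(query, picture): "position" ([column, row] in pixels: a listed point, or the origin of a listed thing).
The state is a dict: "time_s": time; "joint_pos": joint angles; "joint_velocities": joint speeds; "joint_efforts": joint torques, N m; "eef_pos": TCP position; "tcp_rot": TCP orientation; "ft_force": force on the tool from outside, world axes, zero at the start; "torque": the same for the moment, N m; "width": opening from 0.0 (shut) to 1.0 (fully open); "gripper_force": force on a finger pad.
Only numpy, scipy, OpenCV 4.12 (cv2) and the standard library are available. Lean on these libraries where they do the work, as an engineer would, in place of code of your own. Each camera call takes 0.05 s, during which the arm holds its last target. There are 200 camera calls.

### The job

The blue basket stands too deep under the wire tier of the corner shelf to be reached by hand: take the red-handled pull hook, catch the inside of the basket's front lip with its blade and drag the basket straight forward until it sits square and snug against both rubber bumpers of the front stop bar, keeping a firm pull on it there for half a second (about 8 N on the bumpers; never more than 16 N of hook force on the basket). Then unhook gently, leaving the basket against the bumpers, and stand the hook upright on the counter again. Touch the basket with the hook only, do not tip it, and leave the soap pump, glass jar, comb and orange cup where they are.

Things in the scene. Friction and masses are not known exactly. Their poses are not given: they have to be found in the camera images.
- shelf: white plastic corner shelf, fixed on the counter. Origin on the counter (z 0) under the middle of its front edge; x points into the shelf (290 mm deep), y left (-230..230), z up. Board top at z 45 mm. A wire tier (6 mm steel bars, centres at z 186 mm) covers x 82..275 mm, y -210..210 mm, with a 16 mm post at each corner; before x 75 mm the space above the board is open.
- stop: grey stop bar on two short posts, fixed on the shelf board's front edge. Origin on the board top under the middle of the bar's front face (shelf frame 0, 0, 45 mm), axes as the shelf. Bar x 0..12, y -80..80, top at z 68 mm (7 mm lower than the basket's lip). Behind it are two rubber bumpers, see bumper_nearest.
- basket: open blue plastic basket, 130 x 130 x 75 mm, walls and floor 4 mm, 0.3 to 0.65 kg, loose on the board; dragging takes about 1 to 5 N. Origin at the underside, middle of its front face; x points back into the basket (0..130), y left (-65..65), z up. It starts with its front face 85 to 115 mm behind the shelf's front edge, turned up to 0.1 rad.
- lip (a point): middle of the top of the basket's front wall (the lip): basket frame x 2, y 0, z 75 mm. The lip is 4 mm thick, and 63 mm of free height remain above it under the wire tier. Inside, behind the lip, nothing is in the way of the hook.
- hook: pull hook, 0.12 kg, standing on the counter on its grip's foot and blade. Origin under the grip's middle; x along the rod to the blade, z up. Red grip 16 (x) x 36 (y) x 85 mm (z), best held across x (closing along the rod). Rod 10 wide, z 22..30 mm, to x 170 mm; there a 24 mm wide, 5 mm thick blade goes down to z 0: 22 mm below the rod. Its face at x 165 mm catches the lip from inside.
- hook_grip (a point): point to grip: in the middle of the red grip, 55 mm above the hook's underside; fingertips then stay clear of the rod.
- hook_blade (a point): lower edge of the blade's catching face: hook frame x 165 mm, y 0, z 0.
- pump: pink soap pump, 58 mm across, 151 mm high, standing at one side of the shelf's front (near shelf x 45 mm, y +155 or -155 mm). Origin at its underside.
- jar: empty glass jar, 64 mm across, 85 mm high, standing at the other side of the shelf's front. Origin at its underside.
- comb: black comb, 150 x 27 x 5 mm, lying on the counter. Origin at the underside, about the middle.
- cup: orange plastic cup with an ear, 68 mm across, 85 mm long, lying on its side on the counter. Origin at the underside, about the middle.
- bumper_nearest (a point): stop frame x 26 mm, y 0, z 56 mm: where the line of the two bumper faces lies when screwed fully back. Bumpers at y -45 and 45 mm, 22 mm wide, z 47..65 mm, on adjusting screws: both faces stand equally at x 26 to 54 mm, differently each time and not measured, so the end of the drag must be felt. The rubber gives 1 mm per 6 N.
Not all that is in view belongs to the job. Leave any green look-alike of the basket alone.

How it is judged:
By the outcome, as a careful person would: the job done as asked, in the order asked, and still so for the second after the job is handed in, with the robot touching nothing.
It also fails if it takes over 72 s, if anything falls off the work surface, if the arm or the gripper's body presses on something with over 40 N, if the wrist force passes 120 N, or if a joint passes its speed limit or range.

## Working session

There is one attempt and no reset: what is moved stays moved. The work goes in short steps, Python scripts to look and compute and a tool call to move; the robot and the scene stay as the last step left them, time stands still between calls to the robot, and variables do not carry over. Pictures are saved under pics/ and viewed, at most 10 in all, crops included, and the job is handed in when it is done.

Besides the shell and the picture viewer there is one more tool, called after "Emit:" by a JSON object that holds its "fn" and its "kwargs", one argument or row to a line. drive_tool: Moves the arm, as the interface text tells. Its arguments: {"type":"object","properties":{"series":{"type":"array"},"squeeze":{"type":"number"}},"required":["series"]}

```bash
mkdir -p pics; cat > h.py <<'E'
import numpy as np, cv2
from cell import bot
def ray(p,px):
    u=cv2.undistortPoints(np.array([[px]],float),np.array(p["mtx"]),np.array(p["distortion"]))[0,0]
    d=np.array(p["orientation"])@np.array([u[0],u[1],1.]); return np.array(p["eye"]),d/np.linalg.norm(d)
def onz(p,px,z):
    e,d=ray(p,px); return e+d*(z-e[2])/d[2]
def proj(p,X):
    R=np.array(p["orientation"]);X=np.atleast_2d(X)
    r=cv2.projectPoints((X-np.array(p["eye"]))@R,np.zeros(3),np.zeros(3),np.array(p["mtx"]),np.array(p["distortion"]))[0]
    return r[:,0]
def tri(rs):
    A=np.zeros((3,3));b=np.zeros(3)
    for e,d in rs:
        P=np.eye(3)-np.outer(d,d);A+=P;b+=P@e
    return np.linalg.solve(A,b)
def save(p,n): cv2.imwrite("pics/"+n+".png",p["pixels"][:,:,::-1])
E
python3 - <<'E'
from h import *
np.set_printoptions(precision=4,suppress=True)
P={}
for c in ["scene","side"]:
    p=bot.capture(c);P[c]=p;save(p,c+"0");print(c,p["eye"])
    for q in ["shelf","stop","basket","lip","hook","hook_grip","hook_blade","pump","jar","comb","cup","bumper_nearest"]:
        print(q,[(np.round(r["position"],1),round(r["conf"],2)) for r in bot.landmark_of(q,p)[:3]])
E
```

```text
scene [1.1143 0.5353 1.0972]
shelf [(array([343.2, 287.4]), 0.73)]
stop [(array([338. , 279.5]), 0.69)]
basket [(array([308.4, 299.5]), 0.94), (array([361.2, 187.6]), 0.8), (array([163.9, 228.9]), 0.75)]
lip [(array([312.6, 279.4]), 0.93), (array([365.1, 172.9]), 0.59), (array([283.3, 252. ]), 0.29)]
hook [(array([413.2, 288.6]), 0.78)]
hook_grip [(array([414.9, 274.7]), 0.68)]
hook_blade [(array([363.9, 251.9]), 0.85), (array([336. , 272.6]), 0.22)]
pump [(array([368.3, 330.5]), 0.98)]
jar [(array([282.8, 250.8]), 0.88), (array([415. , 275.3]), 0.58)]
comb [(array([296.4, 209.8]), 0.6)]
cup [(array([278.3, 171.2]), 0.89), (array([293.7, 205.1]), 0.59)]
bumper_nearest [(array([335.4, 272.5]), 0.66), (array([369.6, 330.8]), 0.35)]
side [0.165  0.8173 1.2283]
shelf [(array([295.1, 288.9]), 0.7), (array([265. , 270.1]), 0.53)]
stop [(array([295.8, 279.3]), 0.78)]
basket [(array([263.7, 266.8]), 0.77), (array([293.5, 161.5]), 0.59), (array([423.9, 266.1]), 0.59)]
lip [(array([261.8, 251. ]), 0.89), (array([426.2, 250.2]), 0.66)]
hook [(array([250.9, 320.5]), 0.71)]
hook_grip [(array([324.6, 331.9]), 0.93), (array([255.2, 319.1]), 0.63)]
hook_blade [(array([349.8, 288.7]), 0.79)]
pump [(array([254.2, 320.4]), 0.73), (array([297.5, 292.8]), 0.5)]
jar [(array([301.8, 233.3]), 0.78)]
comb [(array([369.5, 222.9]), 0.78), (array([348.9, 290.3]), 0.73)]
cup [(array([405.4, 196.9]), 0.58), (array([367.9, 223.8]), 0.18)]
bumper_nearest [(array([288.6, 260.8]), 0.85), (array([370.6, 225.9]), 0.53)]
```

```bash
python3 -c "
import cv2,numpy as np
" ; ls pics
```

```text
scene0.png
side0.png
```

View pics/scene0.png

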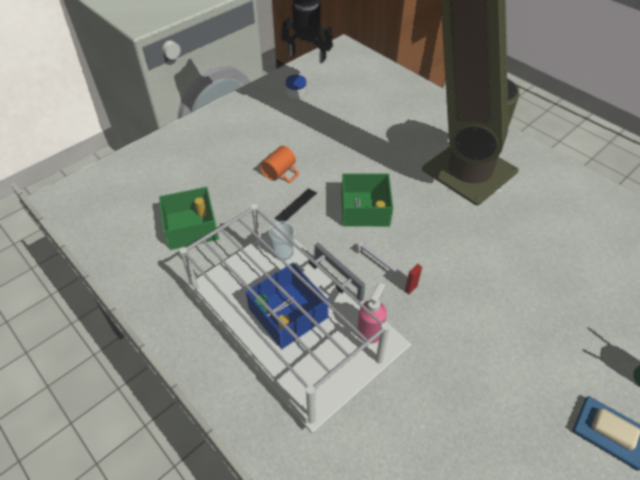

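View pics/side0.png

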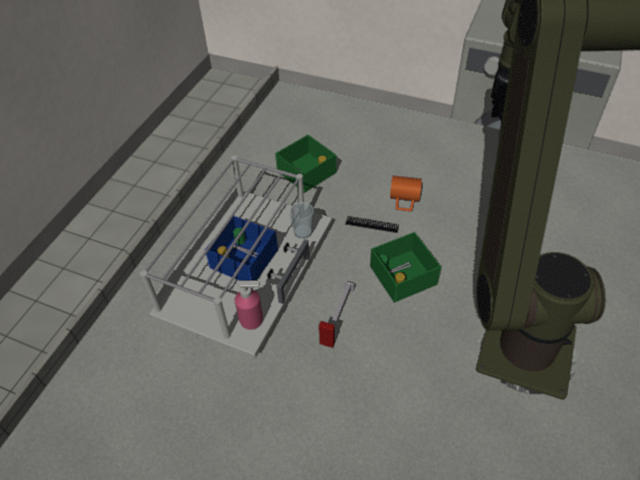

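The scene shows the blue basket under the tier at about (290,300), with its front toward the stop bar at (340,270). The hook grip is at (413,278) and its blade at (357,248). In the side view the grip is at (327,333), the blade at (350,286), and the board's front corners at (331,217) and (257,352). Next I fit the poses.

```bash
cat > fit.py <<'E'
from h import *
from scipy.optimize import least_squares
np.set_printoptions(precision=4,suppress=True)
def T(q,X,z0=0):
    c,s=np.cos(q[2]),np.sin(q[2]);X=np.atleast_2d(X)
    return np.c_[q[0]+c*X[:,0]-s*X[:,1],q[1]+s*X[:,0]+c*X[:,1],X[:,2]+z0]
def fit(obs,q0,z0=0):
    f=lambda q:np.concatenate([(proj(p,T(q,X,z0))[0]-px)for p,X,px in obs])
    r=least_squares(f,q0,loss="soft_l1",f_scale=2);return r.x,f(r.x).reshape(-1,2)
E
python3 - <<'E'
from fit import *
s=bot.capture("scene");d=bot.capture("side")
print("hook z.0",onz(s,[413,290],0),onz(d,[327,345],0),"grip",tri([ray(s,[414.9,274.7]),ray(d,[324.6,331.9])]),"blade",tri([ray(s,[357,250]),ray(d,[349.8,288.7])]),onz(s,[363.9,251.9],0),onz(d,[349.8,288.7],0))
a=onz(d,[331,217],.045);b=onz(d,[257,352],.045);c=onz(s,[410,345],.045);print("corners",a,b,c)
st=tri([ray(s,[338,279.5]),ray(d,[295.8,279.3])]);print("stop",st,"bump",tri([ray(s,[335.4,272.5]),ray(d,[288.6,260.8])]))
print("bask",tri([ray(s,[308.4,299.5]),ray(d,[263.7,266.8])]),"lip",tri([ray(s,[312.6,279.4]),ray(d,[261.8,251])]))
for q,z,x in [("pump",.045,(s,[369,331])),("jar",.045,(d,[301.8,233.3])),("jar",.045,(s,[282.8,250.8]))]: print(q,onz(*x,z))
E
```

```text
hook z.0 [0.4452 0.1636 0.    ] [0.4476 0.1578 0.    ] grip [0.45   0.1622 0.0665] blade [ 0.4543 -0.0192 -0.0036] [ 0.448  -0.0005  0.    ] [ 0.4534 -0.0171  0.    ]
corners [ 0.5746 -0.1959  0.045 ] [0.5804 0.2569 0.045 ] [0.5873 0.2677 0.045 ]
stop [0.5803 0.0356 0.0444] bump [0.5983 0.0385 0.1047]
bask [0.6719 0.0308 0.0482] lip [0.6638 0.0384 0.1269]
pump [0.6278 0.1831 0.045 ]
jar [ 0.6266 -0.1124  0.045 ]
jar [ 0.6211 -0.1192  0.045 ]
```

```bash
python3 - <<'E'
from fit import *
o=bot.observe();print(o["tcp_rot"],o["time_s"],o["eef_pos"])
E
```

```text
[[ 0.918   0.3966 -0.    ]
 [ 0.3966 -0.918   0.    ]
 [-0.     -0.     -1.    ]] 1.4 [ 0.2082 -0.4819  0.2313]
```

Emit:
{"fn": "drive_tool", "kwargs": {
  "series": [
    {"grip": 1,"dx": 1.8,"dy": 4.6,"dz": 0,"turn": 0},
    {"grip": 1,"dx": 1.8,"dy": 4.6,"dz": 0,"turn": 0},
    {"grip": 1,"dx": 1.8,"dy": 4.6,"dz": 0,"turn": 0},
    {"grip": 1,"dx": 1.8,"dy": 4.6,"dz": 0,"turn": 0},
    {"grip": 1,"dx": 1.8,"dy": 4.6,"dz": 0,"turn": 0}
  ]
}}

```text
time_s: 1.9
eef_pos: [0.2985, -0.2503, 0.2314]
tcp_rot: [[0.918, 0.396, 0.001], [0.396, -0.918, -0.0], [0.001, 0.001, -1.0]]
ft_force: [1.0, -0.3, -0.3]
width: 1.003
gripper_force: 0.0
```

Emit:
{"fn": "drive_tool", "kwargs": {
  "series": [
    {"grip": 1,"dx": 1.8,"dy": 4.6,"dz": 0,"turn": 0},
    {"grip": 1,"dx": 1.8,"dy": 4.6,"dz": 0,"turn": 0},
    {"grip": 1,"dx": 1.8,"dy": 4.6,"dz": 0,"turn": 0},
    {"grip": 1,"dx": 1.8,"dy": 4.6,"dz": 0,"turn": 0},
    {"grip": 1,"dx": 1.8,"dy": 4.6,"dz": 0,"turn": 0}
  ]
}}

```text
time_s: 2.4
eef_pos: [0.3887, -0.02, 0.2317]
tcp_rot: [[0.918, 0.397, 0.001], [0.397, -0.918, -0.0], [0.001, 0.001, -1.0]]
ft_force: [1.0, -0.6, 0.9]
width: 0.997
gripper_force: 0.0
```

```bash
python3 - <<'E'
from fit import *
o=bot.observe();print(o["joint_pos"])
p=bot.capture("wrist");save(p,"w1");print(p["eye"],p["orientation"])
for q in ["hook","hook_grip","hook_blade","stop","lip"]:
    print(q,[(np.round(r["position"],1),round(r["conf"],2)) for r in bot.landmark_of(q,p)[:3]])
E
```

```text
[ -2.9287   1.4584 -24.1609  64.2995  -0.0146 153.7001]
[0.4634 0.0126 0.3747] [[ 0.3964 -0.8703 -0.2922]
 [-0.9181 -0.3753 -0.1277]
 [ 0.0015  0.3189 -0.9478]]
hook [(array([193. ,  90.6]), 0.79)]
hook_grip [(array([167.8,  86.6]), 0.89)]
hook_blade [(array([339.6, 147.6]), 0.58)]
stop []
lip [(array([401.3, 348.6]), 0.74)]
```

View pics/w1.png

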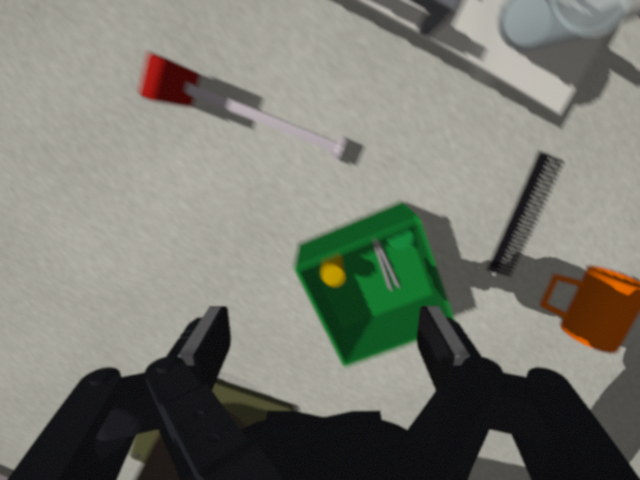

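```bash
python3 - <<'E'
from fit import *
p=bot.capture("wrist")
g=onz(p,[167.8,86.6],.055);h=onz(p,[193,90.6],0);b=onz(p,[339.6,147.6],.0);b2=onz(p,[341,150],.03)
print(g,h,b,b2,np.degrees(np.arctan2(*(b-g)[1::-1])),np.linalg.norm((b-g)[:2]))
E
```

```text
[0.4438 0.1536 0.055 ] [0.4468 0.1521 0.    ] [ 0.4534 -0.0138  0.    ] [ 0.4526 -0.0141  0.03  ] -86.70963500876645 0.1676955177611439
```

Emit:
{"fn": "drive_tool", "kwargs": {
  "series": [
    {"grip": 1,"dx": 0.5,"dy": 2,"dz": 0,"turn": 0.149},
    {"grip": 1,"dx": 0.5,"dy": 2,"dz": 0,"turn": 0.149},
    {"grip": 1,"dx": 0.5,"dy": 2,"dz": 0,"turn": 0.149},
    {"grip": 1,"dx": 0.5,"dy": 2,"dz": 0,"turn": 0.149},
    {"grip": 1,"dx": 0.5,"dy": 2,"dz": 0,"turn": 0.149}
  ]
}}

```text
time_s: 3.25
eef_pos: [0.4133, 0.0767, 0.2314]
tcp_rot: [[0.404, 0.915, 0.0], [0.915, -0.404, -0.0], [-0.0, 0.0, -1.0]]
ft_force: [0.4, 0.1, -0.6]
width: 1.003
gripper_force: 0.0
```

Emit:
{"fn": "drive_tool", "kwargs": {
  "series": [
    {"grip": 1,"dx": 0.5,"dy": 2,"dz": 0,"turn": 0.149},
    {"grip": 1,"dx": 0.5,"dy": 2,"dz": 0,"turn": 0.149},
    {"grip": 1,"dx": 0.5,"dy": 2,"dz": 0,"turn": 0.149},
    {"grip": 1,"dx": 0.5,"dy": 2,"dz": 0,"turn": 0.149},
    {"grip": 1,"dx": 0,"dy": 0,"dz": 0,"turn": 0.149}
  ]
}}

```text
time_s: 3.75
eef_pos: [0.4345, 0.1579, 0.2313]
tcp_rot: [[-0.325, 0.946, 0.001], [0.946, 0.325, 0.001], [0.001, 0.001, -1.0]]
ft_force: [-0.4, -1.1, 0.2]
width: 0.997
gripper_force: 0.0
```

Emit:
{"fn": "drive_tool", "kwargs": {
  "series": [
    {"grip": 1,"dx": 0,"dy": 0,"dz": 0,"turn": 0.149},
    {"grip": 1,"dx": 0,"dy": 0,"dz": 0,"turn": 0.149},
    {"grip": 1,"dx": 0,"dy": 0,"dz": 0,"turn": 0.149},
    {"grip": 1,"dx": 0,"dy": 0,"dz": 0,"turn": 0.149},
    {"grip": 1,"dx": 0,"dy": 0,"dz": 0,"turn": 0.149}
  ]
}}

```text
time_s: 4.25
eef_pos: [0.4336, 0.1557, 0.2313]
tcp_rot: [[-0.879, 0.477, -0.0], [0.477, 0.879, -0.0], [0.0, -0.0, -1.0]]
ft_force: [-0.3, 0.4, 0.5]
width: 0.999
gripper_force: 0.0
```

Emit:
{"fn": "drive_tool", "kwargs": {
  "series": [
    {"grip": 1,"dx": 0,"dy": 0,"dz": 0,"turn": 0.149},
    {"grip": 1,"dx": 0,"dy": 0,"dz": 0,"turn": 0.149},
    {"grip": 1,"dx": 0,"dy": 0,"dz": 0,"turn": 0.149},
    {"grip": 1,"dx": 0,"dy": 0,"dz": 0,"turn": 0.08},
    {"grip": 1,"dx": 0,"dy": 0,"dz": 0,"turn": 0}
  ]
}}

```text
time_s: 4.75
eef_pos: [0.4335, 0.156, 0.2313]
tcp_rot: [[-1.0, -0.024, -0.0], [-0.024, 1.0, -0.0], [0.0, -0.0, -1.0]]
ft_force: [0.4, -0.0, -0.7]
width: 1.001
gripper_force: 0.0
```

```bash
python3 - <<'E'
from fit import *
p=bot.capture("wrist");save(p,"w2");print(p["eye"])
for q in ["hook","hook_grip","hook_blade","stop","bumper_nearest","lip"]:
    print(q,[(np.round(r["position"],1),round(r["conf"],2)) for r in bot.landmark_of(q,p)[:3]])
m=bot.masks_of("hook",p)[0]["region"]
im=p["pixels"].astype(int);red=(im[:,:,0]>90)&(im[:,:,1]<60)&(im[:,:,2]<60)
ys,xs=np.nonzero(red);print("red",xs.min(),xs.max(),ys.min(),ys.max())
E
```

```text
[0.3505 0.1539 0.3743]
hook [(array([325.6, 220. ]), 0.69)]
hook_grip [(array([323.7, 231.7]), 0.69)]
hook_blade [(array([183.1, 222.4]), 0.69)]
stop []
bumper_nearest []
lip []
red 316 362 205 410
```

View pics/w2.png

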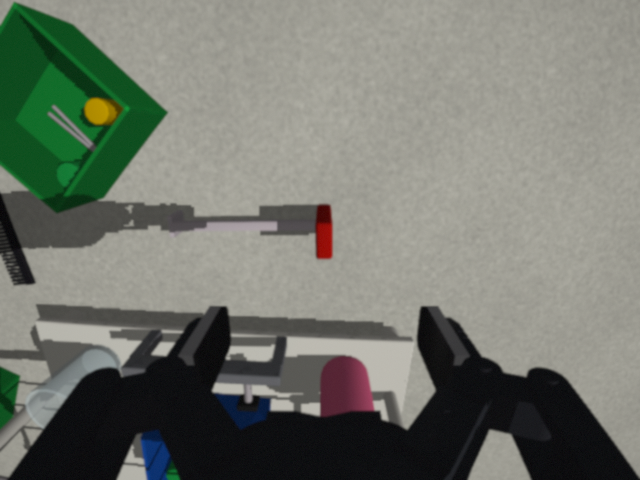

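The grip's bright top face spans columns 316–332 and rows 222–258. The rod runs along row 226 to the blade at about (181,224). Next come the grip centre and the shelf's front edge.

```bash
python3 - <<'E'
from fit import *
p=bot.capture("wrist")
im=p["pixels"].astype(int);red=(im[:,:,0]>90)&(im[:,:,1]<60)&(im[:,:,2]<60)
for r in range(204,262,4):
    x=np.nonzero(red[r,300:350])[0]; print(r, (x.min()+300,x.max()+300,im[r,(x.min()+x.max())//2+300,0]) if len(x) else None)
print("top",onz(p,[324.5,240],.085),"grip",onz(p,[323.7,231.7],.055),"hook",onz(p,[325.6,220],0))
r1,r2=onz(p,[315,226.5],.03),onz(p,[210,226],.03);print("rod",r1,r2,np.degrees(np.arctan2(*(r2-r1)[1::-1])))
print("blade",onz(p,[176,224],.03),onz(p,[183.1,222.4],0))
print("shelf corners",onz(p,[36,322],.045),onz(p,[413,340],.045))
print("stop bar top front corners",onz(p,[285,338],.113))
E
```

```text
204 None
208 None
212 (np.int64(328), np.int64(328), np.int64(109))
216 (np.int64(328), np.int64(328), np.int64(104))
220 (np.int64(328), np.int64(328), np.int64(100))
224 (np.int64(315), np.int64(329), np.int64(124))
228 (np.int64(314), np.int64(329), np.int64(146))
232 (np.int64(314), np.int64(328), np.int64(148))
236 (np.int64(314), np.int64(328), np.int64(149))
240 (np.int64(314), np.int64(328), np.int64(147))
244 (np.int64(314), np.int64(329), np.int64(148))
248 (np.int64(314), np.int64(328), np.int64(150))
252 (np.int64(314), np.int64(328), np.int64(148))
256 (np.int64(315), np.int64(328), np.int64(147))
260 None
top [0.446  0.1589 0.085 ] grip [0.4472 0.1582 0.055 ] hook [0.4496 0.1605 0.    ]
rod [0.4492 0.1489 0.03  ] [0.4516 0.0348 0.03  ] -88.77612596889452
blade [ 0.4503 -0.0027  0.03  ] [ 0.4568 -0.0077  0.    ]
shelf corners [ 0.5738 -0.1885  0.045 ] [0.5803 0.267  0.045 ]
stop bar top front corners [0.5335 0.1246 0.113 ]
```

Emit:
{"fn": "drive_tool", "kwargs": {
  "series": [
    {"grip": 1,"dx": 0.7,"dy": 0.3,"dz": -4,"turn": 0},
    {"grip": 1,"dx": 0.6,"dy": 0.2,"dz": -4,"turn": 0},
    {"grip": 1,"dx": 0,"dy": 0,"dz": -4,"turn": 0},
    {"grip": 1,"dx": 0,"dy": 0,"dz": -3,"turn": 0},
    {"grip": 1,"dx": 0,"dy": 0,"dz": 0,"turn": 0}
  ]
}}

```text
time_s: 5.7
eef_pos: [0.4425, 0.1619, 0.0777]
tcp_rot: [[-1.0, -0.028, -0.008], [-0.028, 1.0, -0.003], [0.008, -0.003, -1.0]]
ft_force: [0.1, -0.0, -1.0]
width: 1.008
gripper_force: 0.0
```

Emit:
{"fn": "drive_tool", "kwargs": {
  "series": [
    {"grip": 1,"dx": 0,"dy": 0,"dz": -2.5,"turn": 0},
    {"grip": 1,"dx": 0,"dy": 0,"dz": -1.9,"turn": 0},
    {"grip": 1,"dx": 0,"dy": 0,"dz": 0,"turn": 0},
    {"grip": 0,"dx": 0,"dy": 0,"dz": 0,"turn": 0},
    {"grip": 0,"dx": 0,"dy": 0,"dz": 0,"turn": 0}
  ],
  "squeeze": 50
}}

```text
time_s: 6.2
eef_pos: [0.4477, 0.1637, 0.039]
tcp_rot: [[-1.0, -0.028, 0.003], [-0.028, 1.0, 0.001], [-0.003, 0.001, -1.0]]
ft_force: [0.6, 0.4, 0.5]
width: 0.691
gripper_force: 0.0
```

Emit:
{"fn": "drive_tool", "kwargs": {
  "series": [
    {"grip": 0,"dx": 0,"dy": 0,"dz": 0,"turn": 0},
    {"grip": 0,"dx": 0,"dy": 0,"dz": 0,"turn": 0},
    {"grip": 0,"dx": 0,"dy": 0,"dz": 0,"turn": 0},
    {"grip": 0,"dx": 0,"dy": 0,"dz": 0,"turn": 0},
    {"grip": 0,"dx": 0,"dy": 0,"dz": 0,"turn": 0}
  ]
}}

```text
time_s: 6.7
eef_pos: [0.4464, 0.1632, 0.0375]
tcp_rot: [[-1.0, -0.028, 0.0], [-0.028, 1.0, 0.0], [-0.0, 0.0, -1.0]]
ft_force: [0.5, 1.0, -0.4]
width: 0.181
gripper_force: 51.8
```

Emit:
{"fn": "drive_tool", "kwargs": {
  "series": [
    {"grip": 0,"dx": 0,"dy": 0,"dz": 2,"turn": 0},
    {"grip": 0,"dx": 0,"dy": 0,"dz": 4,"turn": 0},
    {"grip": 0,"dx": -0.5,"dy": -2,"dz": 5,"turn": 0},
    {"grip": 0,"dx": -0.6,"dy": -4,"dz": 4,"turn": 0},
    {"grip": 0,"dx": -0.6,"dy": -4,"dz": 0.5,"turn": 0.05}
  ],
  "squeeze": 90
}}

```text
time_s: 7.2
eef_pos: [0.4334, 0.0697, 0.188]
tcp_rot: [[-0.997, -0.082, 0.008], [-0.082, 0.997, 0.002], [-0.009, 0.001, -1.0]]
ft_force: [1.7, -0.6, -2.5]
width: 0.176
gripper_force: 88.0
```

Emit:
{"fn": "drive_tool", "kwargs": {
  "series": [
    {"grip": 0,"dx": -0.6,"dy": -2.6,"dz": 0,"turn": 0.149},
    {"grip": 0,"dx": -0.4,"dy": 0,"dz": 0,"turn": 0.149},
    {"grip": 0,"dx": 0,"dy": 0,"dz": 0,"turn": 0.149},
    {"grip": 0,"dx": 0,"dy": 0,"dz": 0,"turn": 0.149},
    {"grip": 0,"dx": 0,"dy": 0,"dz": 0,"turn": 0.149}
  ]
}}

```text
time_s: 7.7
eef_pos: [0.4198, 0.0433, 0.1834]
tcp_rot: [[-0.676, -0.737, -0.001], [-0.737, 0.676, 0.0], [0.0, 0.001, -1.0]]
ft_force: [-0.1, 0.0, -2.1]
width: 0.173
gripper_force: 88.1
```

Emit:
{"fn": "drive_tool", "kwargs": {
  "series": [
    {"grip": 0,"dx": 0,"dy": 0,"dz": 0,"turn": 0.149},
    {"grip": 0,"dx": 0,"dy": 0,"dz": 0,"turn": 0.149},
    {"grip": 0,"dx": 0,"dy": 0,"dz": 0,"turn": 0.149},
    {"grip": 0,"dx": 0,"dy": 0,"dz": 0,"turn": 0.149},
    {"grip": 0,"dx": 0,"dy": 0,"dz": 0,"turn": 0.138}
  ]
}}

```text
time_s: 8.2
eef_pos: [0.4197, 0.0434, 0.1833]
tcp_rot: [[-0.008, -1.0, -0.001], [-1.0, 0.008, 0.0], [-0.0, 0.001, -1.0]]
ft_force: [-0.2, 0.4, -1.3]
width: 0.18
gripper_force: 88.1
```

```bash
python3 - <<'E'
from fit import *
o=bot.observe();print(o["eef_pos"],o["joint_pos"],o["ft_force"])
for c in ["scene","side","wrist"]:
    p=bot.capture(c);save(p,c+"3");print(c,p["eye"])
    for q in ["stop","basket","lip","hook_grip","hook_blade","bumper_nearest"]:
        print(q,[(np.round(r["position"],1),round(r["conf"],2)) for r in bot.landmark_of(q,p)[:3]])
a=cv2.imread("pics/scene3.png")[190:390,180:440];b=cv2.imread("pics/side3.png")[180:380,140:400]
cv2.imwrite("pics/c3.png",np.vstack([cv2.resize(a[:150],None,fx=3,fy=2,interpolation=cv2.INTER_CUBIC)*1,cv2.resize(b[:150],None,fx=3,fy=2,interpolation=cv2.INTER_CUBIC)]) if 0 else cv2.resize(a,(780,600),interpolation=cv2.INTER_CUBIC))
E
```

```text
[0.4197 0.0434 0.1833] [  5.8964   6.5704 -26.066   57.4311   0.0129 -83.6567] [-0.2058  0.4425 -1.3103]
scene [1.1143 0.5353 1.0972]
stop [(array([339.9, 280.4]), 0.72)]
basket [(array([362.1, 189.8]), 0.95), (array([308.3, 302.3]), 0.69), (array([163.4, 228.2]), 0.59)]
lip [(array([311.3, 277.8]), 0.97), (array([363.2, 173.7]), 0.73), (array([162.6, 211.4]), 0.7)]
hook_grip [(array([395.2, 202.3]), 0.86)]
hook_blade [(array([344. , 254.8]), 0.78)]
bumper_nearest [(array([336.1, 271.4]), 0.94), (array([307.4, 301.4]), 0.22)]
side [0.165  0.8173 1.2283]
stop [(array([296.6, 277.3]), 0.66)]
basket [(array([267.2, 266.9]), 0.8), (array([291.9, 162.3]), 0.77), (array([423.8, 268. ]), 0.61)]
lip [(array([293.8, 139.8]), 0.88), (array([427.4, 249.4]), 0.88), (array([261.6, 248.3]), 0.55)]
hook_grip [(array([372.1, 221.5]), 0.46)]
hook_blade [(array([291.1, 254.1]), 0.88)]
bumper_nearest [(array([287.2, 260.8]), 0.84)]
wrist [ 0.4185 -0.0392  0.3266]
stop [(array([ 56.2, 278.2]), 0.31)]
basket [(array([ 56.2, 221.6]), 0.6)]
lip []
hook_grip [(array([322.4, 330.6]), 0.59)]
hook_blade [(array([ 62.1, 277.3]), 0.67), (array([ 80.9, 246. ]), 0.66)]
bumper_nearest [(array([ 81.5, 243.8]), 0.85)]
```

View pics/c3.png

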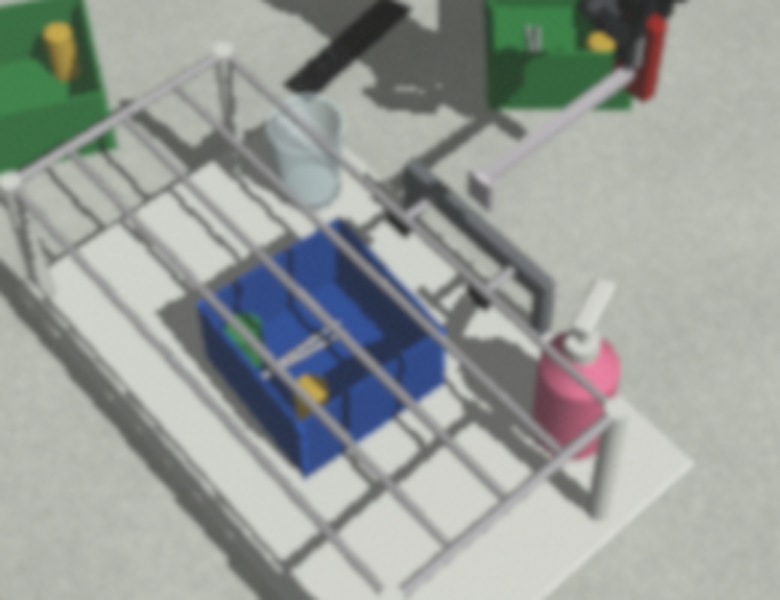

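View pics/wrist3.png

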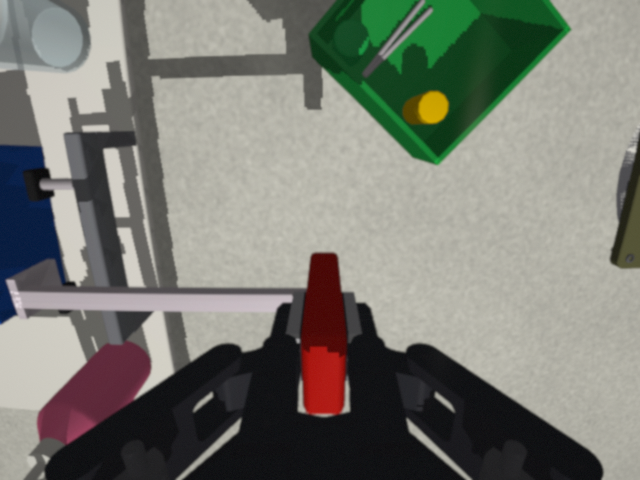

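```bash
python3 - <<'E'
from fit import *
s=bot.capture("scene");d=bot.capture("side");w=bot.capture("wrist")
f=lambda x,y:[180+x/3,190+y/3]
A=onz(s,f(338,222),.12);B=onz(s,f(443,348),.12);C=onz(s,f(200,303),.12)
print("basket front R,L",A,B,np.linalg.norm(B-A),np.degrees(np.arctan2(-(B-A)[0],(B-A)[1])),"back R",C)
print("lip tri",tri([ray(s,[312.0,278.5]),ray(d,[261.7,249.6])]),onz(s,[312,278.5],.12),onz(d,[261.7,249.6],.12))
a=onz(s,f(420,165),.113);b=onz(s,f(552,285),.113);print("bar rear? s",a,b)
a=onz(w,[66,133],.113);b=onz(w,[82,135],.113);print("bar w",a,b, onz(w,[106,338],.113), onz(w,[122,338],.113))
# blade/rod in hand: rod edges
r=onz(w,[290,299],.1458+.03);e=onz(w,[20,297],.1458+.03);print("rod",r,e,"tip",onz(w,[12,297],.1458+.03))
E
```

```text
basket front R,L [ 0.6646 -0.0284  0.12  ] [0.6833 0.1065 0.12  ] 0.13613432448872304 -7.913456013537449 back R [ 0.7866 -0.042   0.12  ]
lip tri [0.6645 0.0371 0.1301] [0.6595 0.0311 0.12  ] [0.6691 0.0308 0.12  ]
bar rear? s [ 0.5775 -0.0302  0.113 ] [0.5836 0.1191 0.113 ]
bar w [ 0.5834 -0.0431  0.113 ] [ 0.5726 -0.0413  0.113 ] [0.5909 0.1098 0.113 ] [0.5776 0.1096 0.113 ]
rod [0.4368 0.0422 0.1758] [0.5847 0.041  0.1758] tip [0.5897 0.041  0.1758]
```

The crop shows the basket's front lip from (338,222) to (443,348), so the basket is turned about -7°. In the wrist view the hook is held level along row 298 and the right bumper is near (38,185). I now advance over the lip.

Emit:
{"fn": "drive_tool", "kwargs": {
  "series": [
    {"grip": 0,"dx": 1,"dy": -0.2,"dz": -0.5,"turn": -0.017},
    {"grip": 0,"dx": 2.5,"dy": 0,"dz": -0.6,"turn": 0},
    {"grip": 0,"dx": 3,"dy": 0,"dz": 0,"turn": 0},
    {"grip": 0,"dx": 2.5,"dy": 0,"dz": 0,"turn": 0},
    {"grip": 0,"dx": 1.5,"dy": 0,"dz": 0,"turn": 0}
  ]
}}

```text
time_s: 9.9
eef_pos: [0.5283, 0.0413, 0.1721]
tcp_rot: [[-0.032, -1.0, 0.002], [-1.0, 0.032, -0.0], [-0.0, -0.002, -1.0]]
ft_force: [1.2, -0.6, -1.4]
width: 0.172
gripper_force: 88.2
```

```bash
python3 - <<'E'
from fit import *
o=bot.observe();print(o["eef_pos"],o["tcp_rot"][0],o["ft_force"])
p=bot.capture("wrist");save(p,"w4");print(p["eye"])
for q in ["stop","basket","lip","hook_blade","bumper_nearest"]:
    print(q,[(np.round(r["position"],1),round(r["conf"],2)) for r in bot.landmark_of(q,p)[:3]])
E
```

```text
[0.5283 0.0413 0.1721] [-0.0315 -0.9995  0.0016] [ 1.2354 -0.6166 -1.3794]
[ 0.5248 -0.0413  0.315 ]
stop [(array([266.7, 226.3]), 0.9)]
basket [(array([167.5, 226.7]), 0.76)]
lip []
hook_blade [(array([ 60.5, 277.3]), 0.58), (array([185.4,  31.9]), 0.39)]
bumper_nearest []
```

View pics/w4.png

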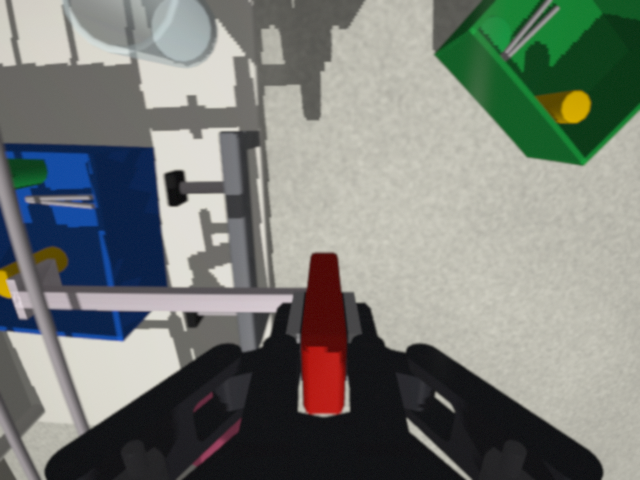

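```bash
python3 - <<'E'
from fit import *
w=bot.capture("wrist")
im=w["pixels"]
c=cv2.resize(im[120:350,0:310],(800,594),interpolation=cv2.INTER_CUBIC);cv2.imwrite("pics/c4.png",c[:,:,::-1])
print("bottom front",onz(w,[155,150],.045),onz(w,[167,285],.045))
for r,cc in [(150,93),(250,106),(330,120)]: print("lip",onz(w,[cc,r],.12))
print("bump",onz(w,[165,175],.110),onz(w,[167,205],.110),onz(w,[165,188],.092))
print("bar rear edge",onz(w,[221,133],.113),onz(w,[235,270],.113),"front",onz(w,[241,135],.113),onz(w,[254,280],.113))
print("board front",onz(w,[259,150],.045),onz(w,[268,280],.045))
E
```

```text
bottom front [ 0.6562 -0.0322  0.045 ] [0.6677 0.0867 0.045 ]
lip [ 0.6565 -0.0368  0.12  ]
lip [0.6631 0.0256 0.12  ]
lip [0.6682 0.0854 0.12  ]
bump [ 0.62   -0.0191  0.11  ] [ 0.622  -0.0001  0.11  ] [ 0.6302 -0.0084  0.092 ]
bar rear edge [ 0.5809 -0.0423  0.113 ] [0.5824 0.0447 0.113 ] front [ 0.5692 -0.0407  0.113 ] [0.5704 0.0523 0.113 ]
board front [ 0.5722 -0.0286  0.045 ] [0.5744 0.0842 0.045 ]
```

View pics/c4.png

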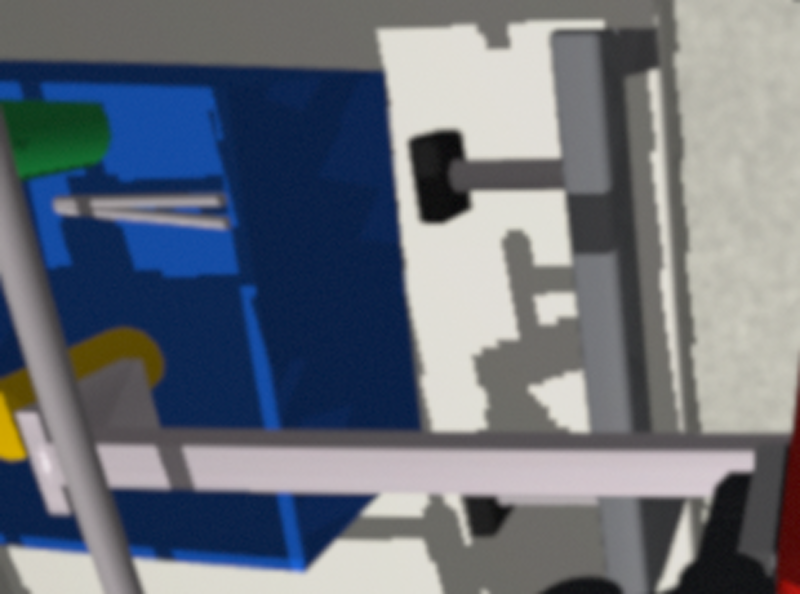

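The lip strip runs through about (96,232) to (114,341) in full pixels, so its front face is near x 0.667. The right bumper's rear edge is at column 165, x about 0.62. The blade stands behind the lip, so I lower it now.

Emit:
{"fn": "drive_tool", "kwargs": {
  "series": [
    {"grip": 0,"dx": -0.3,"dy": -0.4,"dz": 0,"turn": 0.013},
    {"grip": 0,"dx": -0.4,"dy": 0,"dz": -0.9,"turn": 0},
    {"grip": 0,"dx": 0,"dy": 0,"dz": -1,"turn": 0},
    {"grip": 0,"dx": 0,"dy": 0,"dz": -1,"turn": 0},
    {"grip": 0,"dx": 0,"dy": 0,"dz": 0,"turn": 0}
  ]
}}

```text
time_s: 10.75
eef_pos: [0.5166, 0.0373, 0.1417]
tcp_rot: [[-0.018, -1.0, -0.004], [-1.0, 0.018, -0.0], [0.0, 0.004, -1.0]]
ft_force: [-0.2, 0.2, -1.9]
width: 0.172
gripper_force: 88.2
```

Emit:
{"fn": "drive_tool", "kwargs": {
  "series": [
    {"grip": 0,"dx": 0,"dy": 0,"dz": 0,"turn": 0},
    {"grip": 0,"dx": -0.1,"dy": 0,"dz": 0,"turn": 0},
    {"grip": 0,"dx": -0.2,"dy": 0,"dz": 0,"turn": 0},
    {"grip": 0,"dx": -0.2,"dy": 0,"dz": 0,"turn": 0},
    {"grip": 0,"dx": -0.2,"dy": 0,"dz": 0,"turn": 0}
  ]
}}

```text
time_s: 11.25
eef_pos: [0.5112, 0.0375, 0.1439]
tcp_rot: [[-0.018, -1.0, 0.0], [-1.0, 0.018, 0.0], [-0.0, -0.0, -1.0]]
ft_force: [-0.5, -0.1, -0.7]
width: 0.176
gripper_force: 88.2
```

Emit:
{"fn": "drive_tool", "kwargs": {
  "series": [
    {"grip": 0,"dx": -0.2,"dy": 0,"dz": 0,"turn": 0},
    {"grip": 0,"dx": -0.2,"dy": 0,"dz": 0,"turn": 0},
    {"grip": 0,"dx": -0.2,"dy": 0,"dz": 0,"turn": 0},
    {"grip": 0,"dx": -0.2,"dy": 0,"dz": 0,"turn": 0},
    {"grip": 0,"dx": -0.2,"dy": 0,"dz": 0,"turn": 0}
  ]
}}

```text
time_s: 11.75
eef_pos: [0.5016, 0.0374, 0.1438]
tcp_rot: [[-0.018, -1.0, 0.001], [-1.0, 0.018, -0.0], [0.0, -0.001, -1.0]]
ft_force: [1.4, -0.1, -1.3]
width: 0.174
gripper_force: 88.0
```

Emit:
{"fn": "drive_tool", "kwargs": {
  "series": [
    {"grip": 0,"dx": -0.2,"dy": 0,"dz": 0,"turn": 0},
    {"grip": 0,"dx": -0.2,"dy": 0,"dz": 0,"turn": 0},
    {"grip": 0,"dx": -0.2,"dy": 0,"dz": 0,"turn": 0},
    {"grip": 0,"dx": -0.2,"dy": 0,"dz": 0,"turn": 0},
    {"grip": 0,"dx": -0.2,"dy": 0,"dz": 0,"turn": 0}
  ]
}}

```text
time_s: 12.25
eef_pos: [0.4914, 0.0374, 0.1438]
tcp_rot: [[-0.018, -1.0, 0.001], [-1.0, 0.018, 0.0], [-0.0, -0.001, -1.0]]
ft_force: [2.0, 0.3, -0.7]
width: 0.174
gripper_force: 88.2
```

```bash
python3 - <<'E'
from fit import *
w=bot.capture("wrist");s=bot.capture("side")
a=cv2.resize(w["pixels"][120:350,0:310],(400,297),interpolation=cv2.INTER_CUBIC);b=cv2.resize(s["pixels"][180:330,180:380],(396,297),interpolation=cv2.INTER_CUBIC)
cv2.imwrite("pics/c5.png",np.hstack([a,b])[:,:,::-1])
E
```

```text
(no output)
```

View pics/c5.png

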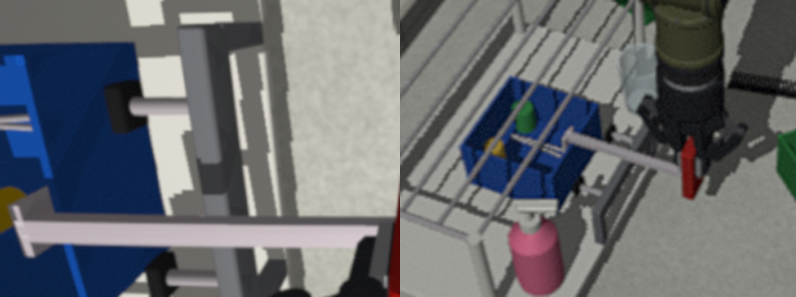

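```bash
python3 - <<'E'
from fit import *
w=bot.capture("wrist");print(bot.observe()["ft_force"],bot.observe()["eef_pos"])
f=lambda x,y:[x/1.29,120+y/1.29]
print("lip outer",onz(w,f(50,175),.12),onz(w,f(86,295),.12))
print("bottom",onz(w,f(136,50),.045),onz(w,f(164,190),.045))
print("bump R",onz(w,f(106,85),.110),onz(w,f(110,130),.11),"L",onz(w,f(149,256),.11))
E
```

```text
[ 0.4573 -0.0218 -0.379 ] [0.491  0.0374 0.1437]
lip outer [0.6515 0.0164 0.12  ] [0.6527 0.079  0.12  ]
bottom [ 0.6486 -0.0307  0.045 ] [0.6494 0.0551 0.045 ]
bump R [ 0.6224 -0.0206  0.11  ] [ 0.6254 -0.0007  0.11  ] L [0.6218 0.0629 0.11  ]
```

The basket has been caught and has squared up, with its front at x about 0.651. The bumpers are at about 0.623, so roughly 28 mm remain.

Emit:
{"fn": "drive_tool", "kwargs": {
  "series": [
    {"grip": 0,"dx": -0.2,"dy": 0,"dz": 0,"turn": 0},
    {"grip": 0,"dx": -0.3,"dy": 0,"dz": 0,"turn": 0},
    {"grip": 0,"dx": -0.3,"dy": 0.05,"dz": 0,"turn": 0},
    {"grip": 0,"dx": -0.3,"dy": 0,"dz": 0,"turn": 0},
    {"grip": 0,"dx": -0.3,"dy": 0,"dz": 0,"turn": 0}
  ]
}}

```text
time_s: 12.9
eef_pos: [0.477, 0.038, 0.1437]
tcp_rot: [[-0.017, -1.0, 0.0], [-1.0, 0.017, 0.0], [-0.0, -0.0, -1.0]]
ft_force: [2.5, 0.8, -1.8]
width: 0.172
gripper_force: 88.1
```

Emit:
{"fn": "drive_tool", "kwargs": {
  "series": [
    {"grip": 0,"dx": -0.1,"dy": 0,"dz": 0,"turn": 0},
    {"grip": 0,"dx": -0.1,"dy": 0,"dz": 0,"turn": 0},
    {"grip": 0,"dx": -0.1,"dy": 0,"dz": 0,"turn": 0},
    {"grip": 0,"dx": -0.1,"dy": 0,"dz": 0,"turn": 0},
    {"grip": 0,"dx": -0.1,"dy": 0,"dz": 0,"turn": 0}
  ]
}}

```text
time_s: 13.4
eef_pos: [0.4723, 0.0379, 0.1437]
tcp_rot: [[-0.018, -1.0, 0.0], [-1.0, 0.018, 0.0], [-0.0, -0.0, -1.0]]
ft_force: [1.7, 0.7, -2.2]
width: 0.176
gripper_force: 88.1
```

```bash
python3 - <<'E'
from fit import *
w=bot.capture("wrist");print(bot.observe()["ft_force"],bot.observe()["eef_pos"])
im=w["pixels"];c=cv2.resize(im[100:360,0:320],(800,600)[:2],interpolation=cv2.INTER_CUBIC);cv2.imwrite("pics/c6.png",c[:,:,::-1])
E
```

```text
[ 0.948  -0.1846 -0.9746] [0.4721 0.0379 0.1437]
```

View pics/c6.png

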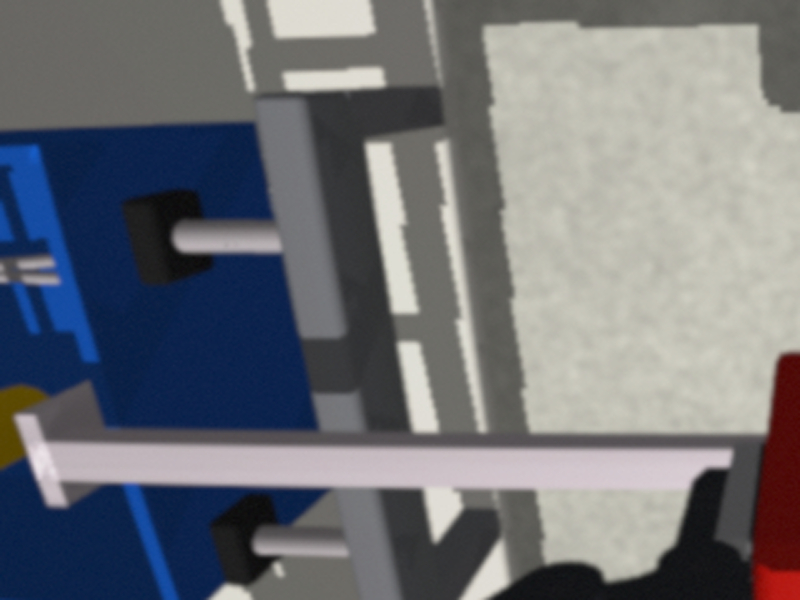

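```bash
python3 - <<'E'
from fit import *
w=bot.capture("wrist");f=lambda x,y:[x/2.5,100+y/2.308]
print("lip outer",onz(w,f(42,150),.12),onz(w,f(100,360),.12),onz(w,f(172,590),.12))
print("bump R",onz(w,f(122,202),.110),onz(w,f(137,275),.11),"L",onz(w,f(212,520),.11),onz(w,f(224,578),.11))
E
```

```text
lip outer [ 0.6307 -0.0338  0.12  ] [0.6319 0.017  0.12  ] [0.6339 0.0847 0.12  ]
bump R [ 0.6239 -0.0199  0.11  ] [ 0.6252 -0.0017  0.11  ] L [0.6252 0.0686 0.11  ] [0.6273 0.0879 0.11  ]
```

Emit:
{"fn": "drive_tool", "kwargs": {
  "series": [
    {"grip": 0,"dx": -0.1,"dy": 0,"dz": 0,"turn": 0},
    {"grip": 0,"dx": -0.1,"dy": 0,"dz": 0,"turn": 0},
    {"grip": 0,"dx": -0.1,"dy": 0,"dz": 0,"turn": 0},
    {"grip": 0,"dx": -0.05,"dy": 0,"dz": 0,"turn": 0},
    {"grip": 0,"dx": -0.05,"dy": 0,"dz": 0,"turn": 0}
  ]
}}

```text
time_s: 14.0
eef_pos: [0.4683, 0.0379, 0.1437]
tcp_rot: [[-0.018, -1.0, 0.0], [-1.0, 0.018, -0.0], [0.0, -0.0, -1.0]]
ft_force: [1.5, -0.6, -1.4]
width: 0.176
gripper_force: 88.1
```

Emit:
{"fn": "drive_tool", "kwargs": {
  "series": [
    {"grip": 0,"dx": -0.03,"dy": 0,"dz": 0,"turn": 0},
    {"grip": 0,"dx": -0.02,"dy": 0,"dz": 0,"turn": 0},
    {"grip": 0,"dx": -0.02,"dy": 0,"dz": 0,"turn": 0},
    {"grip": 0,"dx": -0.02,"dy": 0,"dz": 0,"turn": 0},
    {"grip": 0,"dx": -0.01,"dy": 0,"dz": 0,"turn": 0}
  ]
}}

```text
time_s: 14.5
eef_pos: [0.4673, 0.0379, 0.1437]
tcp_rot: [[-0.018, -1.0, 0.0], [-1.0, 0.018, 0.0], [-0.0, -0.0, -1.0]]
ft_force: [2.1, -0.7, -1.8]
width: 0.177
gripper_force: 88.1
```

Emit:
{"fn": "drive_tool", "kwargs": {
  "series": [
    {"grip": 0,"dx": -0.03,"dy": 0,"dz": 0,"turn": 0},
    {"grip": 0,"dx": -0.02,"dy": 0,"dz": 0,"turn": 0},
    {"grip": 0,"dx": -0.02,"dy": 0,"dz": 0,"turn": 0},
    {"grip": 0,"dx": -0.02,"dy": 0,"dz": 0,"turn": 0},
    {"grip": 0,"dx": -0.01,"dy": 0,"dz": 0,"turn": 0}
  ]
}}

```text
time_s: 15.0
eef_pos: [0.4666, 0.0379, 0.1437]
tcp_rot: [[-0.018, -1.0, 0.0], [-1.0, 0.018, 0.0], [-0.0, -0.0, -1.0]]
ft_force: [3.2, 0.8, -2.9]
width: 0.174
gripper_force: 88.0
```

Emit:
{"fn": "drive_tool", "kwargs": {
  "series": [
    {"grip": 0,"dx": -0.01,"dy": 0,"dz": 0,"turn": 0},
    {"grip": 0,"dx": -0.01,"dy": 0,"dz": 0,"turn": 0},
    {"grip": 0,"dx": -0.02,"dy": 0,"dz": 0,"turn": 0},
    {"grip": 0,"dx": -0.01,"dy": 0,"dz": 0,"turn": 0},
    {"grip": 0,"dx": 0,"dy": 0,"dz": 0,"turn": 0}
  ]
}}

```text
time_s: 15.5
eef_pos: [0.4662, 0.038, 0.1438]
tcp_rot: [[-0.018, -1.0, 0.001], [-1.0, 0.018, 0.0], [-0.0, -0.001, -1.0]]
ft_force: [4.7, -0.5, -2.9]
width: 0.174
gripper_force: 87.9
```

Emit:
{"fn": "drive_tool", "kwargs": {
  "series": [
    {"grip": 0,"dx": -0.02,"dy": 0,"dz": 0,"turn": 0},
    {"grip": 0,"dx": -0.02,"dy": 0,"dz": 0,"turn": 0},
    {"grip": 0,"dx": -0.02,"dy": 0,"dz": 0,"turn": 0},
    {"grip": 0,"dx": 0,"dy": 0,"dz": 0,"turn": 0},
    {"grip": 0,"dx": 0,"dy": 0,"dz": 0,"turn": 0}
  ]
}}

```text
time_s: 16.0
eef_pos: [0.4659, 0.0379, 0.1438]
tcp_rot: [[-0.018, -1.0, 0.001], [-1.0, 0.018, 0.0], [-0.0, -0.001, -1.0]]
ft_force: [6.1, 0.1, -3.6]
width: 0.175
gripper_force: 87.8
```

Emit:
{"fn": "drive_tool", "kwargs": {
  "series": [
    {"grip": 0,"dx": -0.02,"dy": 0,"dz": 0,"turn": 0},
    {"grip": 0,"dx": -0.03,"dy": 0,"dz": 0,"turn": 0},
    {"grip": 0,"dx": -0.03,"dy": 0,"dz": 0,"turn": 0},
    {"grip": 0,"dx": -0.02,"dy": 0,"dz": 0,"turn": 0},
    {"grip": 0,"dx": 0,"dy": 0,"dz": 0,"turn": 0}
  ]
}}

```text
time_s: 16.5
eef_pos: [0.4656, 0.038, 0.1439]
tcp_rot: [[-0.018, -1.0, 0.002], [-1.0, 0.018, 0.0], [-0.0, -0.002, -1.0]]
ft_force: [6.7, 0.3, -4.0]
width: 0.174
gripper_force: 88.0
```

Emit:
{"fn": "drive_tool", "kwargs": {
  "series": [
    {"grip": 0,"dx": -0.03,"dy": 0,"dz": 0,"turn": 0},
    {"grip": 0,"dx": -0.03,"dy": 0,"dz": 0,"turn": 0},
    {"grip": 0,"dx": -0.03,"dy": 0,"dz": 0,"turn": 0},
    {"grip": 0,"dx": -0.01,"dy": 0,"dz": 0,"turn": 0},
    {"grip": 0,"dx": 0,"dy": 0,"dz": 0,"turn": 0}
  ]
}}

```text
time_s: 17.0
eef_pos: [0.4654, 0.038, 0.1441]
tcp_rot: [[-0.018, -1.0, 0.004], [-1.0, 0.018, 0.0], [-0.0, -0.004, -1.0]]
ft_force: [7.8, -0.7, -5.1]
width: 0.177
gripper_force: 87.8
```

```bash
python3 - <<'E'
from fit import *
w=bot.capture("wrist");o=bot.observe();print(o["ft_force"],o["torque"],o["eef_pos"],o["joint_pos"])
E
```

```text
[ 8.5327  0.8956 -6.0621] [ 0.0052 -1.3361 -0.0325] [0.4653 0.038  0.144 ] [  4.6755  12.4399 -25.0488  52.2923  -0.0123 -84.3099]
```

The downward reaction is growing because arm compliance raises the blade slightly. I lower the blade 1 mm to relieve the lift on the lip.

Emit:
{"fn": "drive_tool", "kwargs": {
  "series": [
    {"grip": 0,"dx": 0,"dy": 0,"dz": -0.04,"turn": 0},
    {"grip": 0,"dx": 0,"dy": 0,"dz": -0.03,"turn": 0},
    {"grip": 0,"dx": 0,"dy": 0,"dz": -0.03,"turn": 0},
    {"grip": 0,"dx": -0.02,"dy": 0,"dz": 0,"turn": 0},
    {"grip": 0,"dx": -0.02,"dy": 0,"dz": 0,"turn": 0}
  ]
}}

```text
time_s: 17.55
eef_pos: [0.4653, 0.038, 0.1435]
tcp_rot: [[-0.018, -1.0, 0.005], [-1.0, 0.018, 0.0], [-0.0, -0.005, -1.0]]
ft_force: [8.2, -1.1, -4.0]
width: 0.173
gripper_force: 88.2
```

Emit:
{"fn": "drive_tool", "kwargs": {
  "series": [
    {"grip": 0,"dx": -0.03,"dy": 0,"dz": -0.05,"turn": 0},
    {"grip": 0,"dx": -0.03,"dy": 0,"dz": -0.05,"turn": 0},
    {"grip": 0,"dx": -0.03,"dy": 0,"dz": -0.03,"turn": 0},
    {"grip": 0,"dx": -0.03,"dy": 0,"dz": 0,"turn": 0},
    {"grip": 0,"dx": 0,"dy": 0,"dz": 0,"turn": 0}
  ]
}}

```text
time_s: 18.05
eef_pos: [0.4651, 0.038, 0.1427]
tcp_rot: [[-0.018, -1.0, 0.007], [-1.0, 0.018, 0.0], [-0.0, -0.007, -1.0]]
ft_force: [8.7, -0.1, -1.8]
width: 0.174
gripper_force: 88.4
```

Emit:
{"fn": "drive_tool", "kwargs": {
  "series": [
    {"grip": 0,"dx": -0.03,"dy": 0,"dz": -0.02,"turn": 0},
    {"grip": 0,"dx": -0.03,"dy": 0,"dz": -0.02,"turn": 0},
    {"grip": 0,"dx": -0.03,"dy": 0,"dz": -0.02,"turn": 0},
    {"grip": 0,"dx": 0,"dy": 0,"dz": 0,"turn": 0},
    {"grip": 0,"dx": 0,"dy": 0,"dz": 0,"turn": 0}
  ]
}}

```text
time_s: 18.55
eef_pos: [0.465, 0.038, 0.1424]
tcp_rot: [[-0.018, -1.0, 0.009], [-1.0, 0.018, 0.0], [-0.0, -0.009, -1.0]]
ft_force: [9.3, 0.7, -1.9]
width: 0.174
gripper_force: 88.4
```

```bash
python3 - <<'E'
from fit import *
F=[]
for i in range(5):
    w=bot.capture("wrist" if i%2 else "scene");F.append(bot.observe()["ft_force"])
    if i==0:s=w
F=np.array(F);print(F,F.mean(0));
cv2.imwrite("pics/c7.png",np.hstack([cv2.resize(w["pixels"][100:360,0:320],(400,325),interpolation=3) if i%2 else cv2.resize(s["pixels"][230:355,240:394],(400,325),interpolation=3)])[:,:,::-1])
E
```

```text
[[ 9.3172  0.7793 -1.5732]
 [ 8.3224  0.3834 -0.7511]
 [ 8.5657  0.0011 -0.5499]
 [ 8.5745 -0.2298 -1.2655]
 [ 9.2754  0.2336 -1.8437]] [ 8.811   0.2335 -1.1967]
```

Emit:
{"fn": "drive_tool", "kwargs": {
  "series": [
    {"grip": 0,"dx": -0.05,"dy": 0,"dz": -0.02,"turn": 0},
    {"grip": 0,"dx": -0.05,"dy": 0,"dz": -0.02,"turn": 0},
    {"grip": 0,"dx": -0.05,"dy": 0,"dz": -0.02,"turn": 0},
    {"grip": 0,"dx": 0,"dy": 0,"dz": 0,"turn": 0},
    {"grip": 0,"dx": 0,"dy": 0,"dz": 0,"turn": 0}
  ]
}}

```text
time_s: 19.3
eef_pos: [0.4646, 0.0381, 0.1421]
tcp_rot: [[-0.018, -1.0, 0.01], [-1.0, 0.018, 0.0], [-0.0, -0.01, -1.0]]
ft_force: [11.1, 0.4, -2.5]
width: 0.181
gripper_force: 88.5
```

Emit:
{"fn": "drive_tool", "kwargs": {
  "series": [
    {"grip": 0,"dx": 0,"dy": 0,"dz": 0,"turn": 0},
    {"grip": 0,"dx": 0,"dy": 0,"dz": 0,"turn": 0},
    {"grip": 0,"dx": 0,"dy": 0,"dz": 0,"turn": 0},
    {"grip": 0,"dx": 0,"dy": 0,"dz": 0,"turn": 0},
    {"grip": 0,"dx": 0,"dy": 0,"dz": 0,"turn": 0}
  ]
}}

```text
time_s: 19.8
eef_pos: [0.4646, 0.038, 0.1421]
tcp_rot: [[-0.018, -1.0, 0.011], [-1.0, 0.018, 0.0], [-0.0, -0.011, -1.0]]
ft_force: [10.7, -0.5, -1.6]
width: 0.176
gripper_force: 88.5
```

```bash
python3 - <<'E'
from fit import *
F=[]
for i in range(5):
    w=bot.capture("wrist" if i%2 else "scene");F.append(bot.observe()["ft_force"])
F=np.array(F);print(F,F.mean(0));
for n in ["scene","side","wrist"]:
    p=bot.capture(n)
    print(n,[(np.round(r["position"],1),round(r["conf"],2)) for r in bot.landmark_of("lip",p)[:3]])
    for m in bot.masks_of("basket",p)[:3]:
        c=p["pixels"][m["region"]].mean(0); print(m["rect"],c.round())
E
```

```text
[[10.5683  0.196  -2.475 ]
 [10.6194  0.4556 -2.5171]
 [11.0072 -0.3445 -3.0113]
 [11.3869  0.4414 -1.7453]
 [10.8667 -0.454  -2.6093]] [10.8897  0.0589 -2.4716]
scene [(array([362.4, 172.7]), 0.72), (array([326.6, 268. ]), 0.68), (array([160.5, 211. ]), 0.67)]
[156.9, 184.2, 221.0, 252.3] [ 73. 117.  75.]
[344.3, 169.7, 391.3, 224.0] [ 60. 108.  68.]
[260.1, 257.2, 345.0, 338.7] [ 59.  76. 112.]
side [(array([276.4, 253.2]), 0.96), (array([424. , 252.8]), 0.73), (array([294.7, 143.1]), 0.68)]
[277.2, 136.7, 314.5, 194.5] [31. 73. 39.]
[369.9, 233.2, 443.7, 300.7] [37. 77. 43.]
[391.0, 174.7, 424.0, 210.4] [113.  59.  30.]
wrist [(array([ 43.9, 276.6]), 0.68), (array([153.4, 395.8]), 0.43)]
[2.6, 152.5, 127.2, 370.5] [19. 43. 85.]
[370.3, 0.7, 640.0, 179.1] [32. 89. 38.]
```

Pull held at about 10.9 N of hook force, roughly 9 N on the bumpers, for over a second. Now I release gently.

Emit:
{"fn": "drive_tool", "kwargs": {
  "series": [
    {"grip": 0,"dx": 0.05,"dy": 0,"dz": 0.02,"turn": 0},
    {"grip": 0,"dx": 0.05,"dy": 0,"dz": 0.03,"turn": 0},
    {"grip": 0,"dx": 0.05,"dy": 0,"dz": 0.03,"turn": 0},
    {"grip": 0,"dx": 0.05,"dy": 0,"dz": 0.03,"turn": 0},
    {"grip": 0,"dx": 0.05,"dy": 0,"dz": 0.03,"turn": 0}
  ]
}}

```text
time_s: 21.0
eef_pos: [0.465, 0.038, 0.1428]
tcp_rot: [[-0.018, -1.0, 0.006], [-1.0, 0.018, 0.0], [-0.0, -0.006, -1.0]]
ft_force: [8.2, -0.5, -2.0]
width: 0.174
gripper_force: 88.5
```

Emit:
{"fn": "drive_tool", "kwargs": {
  "series": [
    {"grip": 0,"dx": 0.05,"dy": 0,"dz": 0.02,"turn": 0},
    {"grip": 0,"dx": 0.05,"dy": 0,"dz": 0.02,"turn": 0},
    {"grip": 0,"dx": 0.05,"dy": 0,"dz": 0.02,"turn": 0},
    {"grip": 0,"dx": 0.03,"dy": 0,"dz": 0.02,"turn": 0},
    {"grip": 0,"dx": 0,"dy": 0,"dz": 0,"turn": 0}
  ]
}}

```text
time_s: 21.5
eef_pos: [0.4654, 0.038, 0.1433]
tcp_rot: [[-0.018, -1.0, 0.004], [-1.0, 0.018, 0.0], [-0.0, -0.004, -1.0]]
ft_force: [5.3, 0.7, -1.2]
width: 0.174
gripper_force: 88.5
```

Emit:
{"fn": "drive_tool", "kwargs": {
  "series": [
    {"grip": 0,"dx": 0.04,"dy": 0,"dz": 0.02,"turn": 0},
    {"grip": 0,"dx": 0.04,"dy": 0,"dz": 0.02,"turn": 0},
    {"grip": 0,"dx": 0.04,"dy": 0,"dz": 0.02,"turn": 0},
    {"grip": 0,"dx": 0.03,"dy": 0,"dz": 0.02,"turn": 0},
    {"grip": 0,"dx": 0,"dy": 0,"dz": 0,"turn": 0}
  ]
}}

```text
time_s: 22.0
eef_pos: [0.4655, 0.0379, 0.1435]
tcp_rot: [[-0.018, -1.0, 0.001], [-1.0, 0.018, 0.0], [-0.0, -0.001, -1.0]]
ft_force: [4.3, 0.1, 0.6]
width: 0.174
gripper_force: 88.7
```

Emit:
{"fn": "drive_tool", "kwargs": {
  "series": [
    {"grip": 0,"dx": 0.04,"dy": 0,"dz": 0.02,"turn": 0},
    {"grip": 0,"dx": 0.04,"dy": 0,"dz": 0.02,"turn": 0},
    {"grip": 0,"dx": 0.04,"dy": 0,"dz": 0.01,"turn": 0},
    {"grip": 0,"dx": 0.03,"dy": 0,"dz": 0,"turn": 0},
    {"grip": 0,"dx": 0,"dy": 0,"dz": 0,"turn": 0}
  ]
}}

```text
time_s: 22.5
eef_pos: [0.4659, 0.0379, 0.1434]
tcp_rot: [[-0.018, -1.0, -0.001], [-1.0, 0.018, -0.0], [0.0, 0.001, -1.0]]
ft_force: [2.7, -0.5, 0.7]
width: 0.174
gripper_force: 88.8
```

Emit:
{"fn": "drive_tool", "kwargs": {
  "series": [
    {"grip": 0,"dx": 0.05,"dy": 0,"dz": 0.02,"turn": 0},
    {"grip": 0,"dx": 0.05,"dy": 0,"dz": 0.02,"turn": 0},
    {"grip": 0,"dx": 0.05,"dy": 0,"dz": 0.02,"turn": 0},
    {"grip": 0,"dx": 0.05,"dy": 0,"dz": 0,"turn": 0},
    {"grip": 0,"dx": 0,"dy": 0,"dz": 0,"turn": 0}
  ]
}}

```text
time_s: 23.0
eef_pos: [0.4674, 0.0379, 0.1438]
tcp_rot: [[-0.018, -1.0, -0.002], [-1.0, 0.018, -0.0], [0.0, 0.002, -1.0]]
ft_force: [-0.2, -0.2, -1.2]
width: 0.176
gripper_force: 88.6
```

Emit:
{"fn": "drive_tool", "kwargs": {
  "series": [
    {"grip": 0,"dx": 0.1,"dy": 0,"dz": 0,"turn": 0},
    {"grip": 0,"dx": 0.15,"dy": 0,"dz": 0,"turn": 0},
    {"grip": 0,"dx": 0.15,"dy": 0,"dz": 0,"turn": 0},
    {"grip": 0,"dx": 0,"dy": 0,"dz": 0,"turn": 0},
    {"grip": 0,"dx": 0,"dy": 0,"dz": 0.4,"turn": 0}
  ]
}}

```text
time_s: 23.5
eef_pos: [0.4721, 0.0379, 0.148]
tcp_rot: [[-0.018, -1.0, -0.001], [-1.0, 0.018, -0.0], [0.0, 0.001, -1.0]]
ft_force: [0.6, 0.4, -2.6]
width: 0.175
gripper_force: 88.5
```

Emit:
{"fn": "drive_tool", "kwargs": {
  "series": [
    {"grip": 0,"dx": 0,"dy": 0,"dz": 0.7,"turn": 0},
    {"grip": 0,"dx": 0,"dy": 0,"dz": 0.8,"turn": 0},
    {"grip": 0,"dx": 0,"dy": 0,"dz": 0.8,"turn": 0},
    {"grip": 0,"dx": 0,"dy": 0,"dz": 0.2,"turn": 0},
    {"grip": 0,"dx": 0,"dy": 0,"dz": 0,"turn": 0}
  ]
}}

```text
time_s: 24.0
eef_pos: [0.4731, 0.038, 0.174]
tcp_rot: [[-0.018, -1.0, 0.002], [-1.0, 0.018, 0.0], [-0.0, -0.002, -1.0]]
ft_force: [0.2, -0.5, -1.1]
width: 0.173
gripper_force: 88.6
```

Emit:
{"fn": "drive_tool", "kwargs": {
  "series": [
    {"grip": 0,"dx": -1.5,"dy": 0,"dz": 0,"turn": 0},
    {"grip": 0,"dx": -3,"dy": 0,"dz": 0,"turn": 0},
    {"grip": 0,"dx": -4,"dy": 0,"dz": 0,"turn": 0},
    {"grip": 0,"dx": -3,"dy": 1,"dz": 0,"turn": 0},
    {"grip": 0,"dx": -0.8,"dy": 3,"dz": 0,"turn": 0}
  ]
}}

```text
time_s: 24.5
eef_pos: [0.3448, 0.0763, 0.1725]
tcp_rot: [[-0.021, -1.0, -0.004], [-1.0, 0.021, -0.002], [0.002, 0.004, -1.0]]
ft_force: [0.0, 1.1, -1.9]
width: 0.178
gripper_force: 88.6
```

```bash
python3 - <<'E'
from fit import *
w=bot.capture("scene");d=bot.capture("side");s=bot.capture("wrist")
q=[0.625,.034,-.017]
for n,p in [("scene",w),("side",d),("wrist",s)]:
    print(n,"lip",[(np.round(r["position"],1),round(r["conf"],2)) for r in bot.landmark_of("lip",p)[:3]],"pred",proj(p,T(q,[[.002,0,.075]],.045)),"bumper",[(np.round(r["position"],1),round(r["conf"],2)) for r in bot.landmark_of("bumper_nearest",p)[:1]])
# blue silhouettes hull in scene for a pose fit
def blue(p):
    im=p["pixels"].astype(int);return ((im[:,:,2]>im[:,:,0]+30)&(im[:,:,2]>im[:,:,1]+18)).astype(np.uint8)
def model(q,p):
    X=np.array([[x,y,z] for x in(0,.13) for y in(-.065,.065) for z in(0,.075)]);m=np.zeros((480,640),np.uint8)
    u=proj(p,T(q,X,.045)).astype(np.float32);u=cv2.convexHull(u)
    cv2.fillConvexPoly(m,np.round(u*16).astype(np.int32),1,shift=4);return m
H={}
for n,p in [("scene",w),("side",d)]:
    b=blue(p);k,l,st,c=cv2.connectedComponentsWithStats(cv2.morphologyEx(b,3,np.ones((9,9))));
    ctr=proj(p,T(q,[[.065,0,.04]],.045))[0];i=min(range(1,k),key=lambda i:np.hypot(*(c[i]-ctr)) if st[i,4]>300 else 1e9)
    H[n]=(l==i).astype(np.uint8);print(n,st[i],ctr)
from scipy.optimize import minimize
def cost(q): return sum((model(q,p)!=H[n]).sum() for n,p in [("scene",w),("side",d)])
r=minimize(cost,q,method="Nelder-Mead",options=dict(initial_simplex=np.array(q)+np.array([[0,0,0],[.008,0,0],[0,.008,0],[0,0,.08]]),maxiter=150));print(r.x,np.degrees(r.x[2]),r.fun,cost(q))
E
```

```text
scene lip [(array([323.2, 270.4]), 0.83), (array([161., 209.]), 0.66), (array([365.3, 173.8]), 0.63)] pred [[323.4837 271.1523]] bumper [(array([334.1, 272.1]), 0.77)]
side lip [(array([273.8, 251.6]), 0.95), (array([293.2, 143.3]), 0.8), (array([424.5, 252. ]), 0.72)] pred [[276.6072 255.2335]] bumper [(array([286.4, 260.4]), 0.92)]
wrist lip [] pred [[-86.0675 207.186 ]] bumper []
scene [ 260  255   83   84 3658] [302.7051 295.5029]
side [ 219  221   71   69 2981] [255.2759 256.7486]
[ 0.6273  0.0293 -0.031 ] -1.7735459437284455 1249.0 1581
```

Emit:
{"fn": "drive_tool", "kwargs": {
  "series": [
    {"grip": 0,"dx": 0,"dy": 3.5,"dz": 0,"turn": 0},
    {"grip": 0,"dx": 0,"dy": 3,"dz": -2,"turn": 0},
    {"grip": 0,"dx": 0,"dy": 1.8,"dz": -4,"turn": 0},
    {"grip": 0,"dx": 0,"dy": 0,"dz": -4,"turn": 0},
    {"grip": 0,"dx": 0,"dy": 0,"dz": -1.8,"turn": 0}
  ]
}}

```text
time_s: 25.45
eef_pos: [0.3478, 0.1602, 0.0525]
tcp_rot: [[-0.017, -1.0, -0.004], [-1.0, 0.017, -0.002], [0.002, 0.004, -1.0]]
ft_force: [-0.4, -0.2, -1.0]
width: 0.176
gripper_force: 88.5
```

Emit:
{"fn": "drive_tool", "kwargs": {
  "series": [
    {"grip": 0,"dx": 0,"dy": 0,"dz": 0,"turn": 0},
    {"grip": 0,"dx": 0,"dy": 0,"dz": -0.5,"turn": 0},
    {"grip": 0,"dx": 0,"dy": 0,"dz": -0.5,"turn": 0},
    {"grip": 0,"dx": 0,"dy": 0,"dz": 0,"turn": 0},
    {"grip": 0,"dx": 0,"dy": 0,"dz": 0,"turn": 0}
  ]
}}

```text
time_s: 25.95
eef_pos: [0.3502, 0.1611, 0.0459]
tcp_rot: [[-0.018, -1.0, 0.001], [-1.0, 0.018, 0.001], [-0.001, -0.001, -1.0]]
ft_force: [0.3, -0.0, -1.3]
width: 0.178
gripper_force: 88.5
```

Emit:
{"fn": "drive_tool", "kwargs": {
  "series": [
    {"grip": 0,"dx": 0,"dy": 0,"dz": -0.4,"turn": 0},
    {"grip": 0,"dx": 0,"dy": 0,"dz": -0.2,"turn": 0},
    {"grip": 0,"dx": 0,"dy": 0,"dz": -0.1,"turn": 0},
    {"grip": 0,"dx": 0,"dy": 0,"dz": 0,"turn": 0},
    {"grip": 0,"dx": 0,"dy": 0,"dz": 0,"turn": 0}
  ]
}}

```text
time_s: 26.45
eef_pos: [0.3495, 0.1609, 0.0383]
tcp_rot: [[-0.018, -1.0, -0.0], [-1.0, 0.018, -0.0], [0.0, 0.0, -1.0]]
ft_force: [-0.0, -0.1, -0.5]
width: 0.175
gripper_force: 88.5
```

Emit:
{"fn": "drive_tool", "kwargs": {
  "series": [
    {"grip": 0,"dx": 0,"dy": 0,"dz": -0.05,"turn": 0},
    {"grip": 0,"dx": 0,"dy": 0,"dz": -0.05,"turn": 0},
    {"grip": 0,"dx": 0,"dy": 0,"dz": -0.05,"turn": 0},
    {"grip": 0,"dx": 0,"dy": 0,"dz": 0,"turn": 0},
    {"grip": 0,"dx": 0,"dy": 0,"dz": 0,"turn": 0}
  ]
}}

```text
time_s: 26.95
eef_pos: [0.3496, 0.161, 0.0374]
tcp_rot: [[-0.017, -1.0, 0.0], [-1.0, 0.017, 0.0], [-0.0, -0.0, -1.0]]
ft_force: [-2.4, -0.7, 8.3]
width: 0.176
gripper_force: 90.0
```

Emit:
{"fn": "drive_tool", "kwargs": {
  "series": [
    {"grip": 0,"dx": 0,"dy": 0,"dz": 0.05,"turn": 0},
    {"grip": 0,"dx": 0,"dy": 0,"dz": 0,"turn": 0},
    {"grip": 0.25,"dx": 0,"dy": 0,"dz": 0,"turn": 0},
    {"grip": 0.4,"dx": 0,"dy": 0,"dz": 0,"turn": 0},
    {"grip": 0.8,"dx": 0,"dy": 0,"dz": 0,"turn": 0}
  ],
  "squeeze": 30
}}

```text
time_s: 27.45
eef_pos: [0.3495, 0.1609, 0.0372]
tcp_rot: [[-0.018, -1.0, -0.0], [-1.0, 0.018, -0.0], [0.0, 0.0, -1.0]]
ft_force: [0.3, -0.6, -0.3]
width: 0.553
gripper_force: 0.0
```

Emit:
{"fn": "drive_tool", "kwargs": {
  "series": [
    {"grip": 1,"dx": 0,"dy": 0,"dz": 0,"turn": 0},
    {"grip": 1,"dx": 0,"dy": 0,"dz": 0,"turn": 0},
    {"grip": 1,"dx": 0,"dy": 0,"dz": 0,"turn": 0},
    {"grip": 1,"dx": 0,"dy": 0,"dz": 1,"turn": 0},
    {"grip": 1,"dx": 0,"dy": 0,"dz": 3,"turn": 0}
  ]
}}

```text
time_s: 27.95
eef_pos: [0.3472, 0.1598, 0.0759]
tcp_rot: [[-0.018, -1.0, -0.005], [-1.0, 0.018, -0.002], [0.003, 0.005, -1.0]]
ft_force: [0.9, -0.4, -0.5]
width: 1.002
gripper_force: 0.0
```

Emit:
{"fn": "drive_tool", "kwargs": {
  "series": [
    {"grip": 1,"dx": 0,"dy": 0,"dz": 4,"turn": 0},
    {"grip": 1,"dx": 0,"dy": 0,"dz": 4,"turn": 0},
    {"grip": 1,"dx": 0,"dy": 0,"dz": 4,"turn": 0},
    {"grip": 1,"dx": 0,"dy": 0,"dz": 2,"turn": 0},
    {"grip": 1,"dx": 0,"dy": 0,"dz": 0,"turn": 0}
  ]
}}

```text
time_s: 28.45
eef_pos: [0.3517, 0.1619, 0.2203]
tcp_rot: [[-0.018, -1.0, 0.006], [-1.0, 0.018, 0.003], [-0.003, -0.006, -1.0]]
ft_force: [0.7, -0.2, -0.1]
width: 1.001
gripper_force: 0.0
```

```bash
python3 - <<'E'
from fit import *
w=bot.capture("scene");d=bot.capture("side")
for n,p in [("scene",w),("side",d)]:
    for q in ["hook_grip","hook_blade","lip","jar","pump","comb","cup"]:
        print(n,q,[(np.round(r["position"],1),round(r["conf"],2)) for r in bot.landmark_of(q,p)[:2]])
    print("pred grip, blade",proj(p,[[.3496,.161,.055],[.5146,.158,0]]))
    im=p["pixels"].astype(int);r=((im[:,:,0]>90)&(im[:,:,1]<50)&(im[:,:,2]<50)).astype(np.uint8)
    k,l,st,c=cv2.connectedComponentsWithStats(r);print("red",[ (st[i],c[i].round(1)) for i in range(1,k) if st[i,4]>60])
o=bot.observe();print(o["time_s"],o["eef_pos"],o["ft_force"],o["width"])
E
```

```text
scene hook_grip [(array([441.5, 251.5]), 0.6)]
scene hook_blade [(array([392.9, 303.5]), 0.93)]
scene lip [(array([324.8, 270.5]), 0.89), (array([165.1, 212.2]), 0.75)]
scene jar [(array([282.6, 250.5]), 0.8)]
scene pump [(array([368.5, 330.8]), 0.64)]
scene comb []
scene cup [(array([277.1, 169.4]), 0.78)]
pred grip, blade [[440.6751 254.6874]
 [392.3976 305.0543]]
red []
side hook_grip [(array([364.9, 350.1]), 0.9), (array([279.9, 273.5]), 0.37)]
side hook_blade [(array([303.6, 335.3]), 0.64)]
side lip [(array([291.2, 143.8]), 0.72), (array([427.1, 252.4]), 0.71)]
side jar [(array([303.7, 231.9]), 0.85)]
side pump [(array([251.4, 321.5]), 0.56)]
side comb [(array([406.7, 195.6]), 0.5), (array([298.6, 278.5]), 0.34)]
side cup [(array([406.3, 196.2]), 0.73)]
pred grip, blade [[366.0516 347.3224]
 [301.2676 336.364 ]]
red [(array([361, 335,  11,  30, 165], dtype=int32), array([364.5, 348.3]))]
29.25 [0.3495 0.1609 0.2173] [ 0.5961 -0.2298  0.7208] 1.0002091158108402
```

```bash
python3 -c "
from cell import bot
print(bot.job_done())"
```

```text
the job is handed in; nothing more can be done
None
```

The basket is square and snug against both bumpers after a hold of more than a second at about 11 N of hook force (roughly 9 N on the bumpers); the hook stands upright on the counter at a new clear spot about 10 cm from where it was, the pump, jar and cup were where they started (the last pictures gave no reliable reading of the comb, which I did not go near), and the job is handed in.

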